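# Gauge a wax block at the trimming jig

### The job

Set the wax block for trimming: flip the ball-knob stop on the jig down onto the fence, slide the wax block along the channel until its end touches that stop, then flip the stop fully back up and leave the block standing at the gauged place. Leave the stop with the crossbar handle folded back.

Things in the scene. Friction and masses are not known exactly. Their poses are not given: they have to be found in the camera images.
- block: White wax block on a grey cassette, 44 x 60 x 20 mm, 0.1 kg. Origin: centre of underside; z up, y along its length and, roughly, the channel. Loose in a channel 50 mm wide, 380 long, open-ended, floor 12 mm above the table, between a fence (25 mm thick, top 42 mm above the table, side away from the robot) and a low rail (top at 20 mm). Both stops are on the fence, on its +y side.
- ball_leaf (a joint): Hinge of the wanted flip stop, the one whose steel leaf ends in a round black ball knob. 0 = down on the fence, its tab across the channel; 2.4 rad (limit) = folded up and back, as it starts. Axis level, along the fence, 48 mm above the table over the fence's rear edge. The leaf (0.12 kg) swings easily and falls by its weight: down below 1.3 rad, back above 1.75.
- ball_knob (a point): Centre of the 24 mm ball, to pinch from above along y; 68 mm above the table when down, 70 folded back. Axes turn with the leaf, about +y as it rises: y along the fence from block to stop; when down, z up, x away from the robot. Hinge axis at x 54, z -20 mm here. Leaf 16 mm wide. Its tab spans y -6 to 6 mm, 28 to 48 mm before the axis: a block touching it has its origin at y = -36 mm.
- bar_leaf (a joint): Hinge of the other flip stop on the same fence, of the same size but with a black crossbar handle (44 mm long, 12 mm diameter, along the fence) in place of the ball. It stands 100 to 160 mm from the ball-knob stop, on either side of it. 2.4 rad = folded back clear of the channel, as it starts and must stay; 0 = down.
There are look-alikes about, which are no part of the job. What is shaped like the block but black or pink is not meant.

How it is judged (in metres and radians):
On the way, in this order (a step that is already met when the one before it is completed fails the run):
1. The ball-knob stop is down on the fence, within 0.12 rad (value of joint ball_leaf below 0.12 rad), for 0.2 s.
2. With the stop still down (within 0.12 rad), the wax block lies flat in the channel with its end at the stop's tab, within 15 mm (value of joint ball_leaf below 0.12 rad and y of block in the frame of ball_knob between -0.051 and -0.03 m and height (world z) of block between 0.008 and 0.016 m and angle between block's own z axis and vertical below 0.1 rad and angle between the y axis of block and the y axis of ball_knob, either way round below 0.17 rad), for 0.2 s.
At the end, for the whole second after the job is handed in: Both stops are folded back (over 2.2 rad); the block lies flat and at rest in the channel, along the fence within 0.17 rad, its end still within 15 mm of where the ball-knob stop's tab gauged it (at most 6 mm past it) (value of joint each of ball_leaf, bar_leaf above 2.2 rad and y of block in the frame of ball_knob between -0.051 and -0.03 m and height (world z) of block between 0.008 and 0.016 m and angle between block's own z axis and vertical below 0.1 rad and angle between the y axis of block and the y axis of ball_knob, either way round below 0.17 rad and linear speed of block below 0.01 m/s); the robot touches nothing.
It fails at once if The crossbar stop is flipped off its folded-back rest (below 1.4 rad) (value of joint bar_leaf below 1.4 rad).
It also fails if it takes over 67 s, if anything falls off the work surface, if the arm or the gripper's body presses on something with over 40 N, if the wrist force passes 120 N, or if a joint passes its speed limit or range.

### The arm

A 6-joint arm with a two-finger parallel gripper is mounted at the origin on the work surface. World frame = base frame: x ahead of the robot, y to its left, z up, the work surface at z = 0. Lengths are in mm, angles in rad, forces in N, time in s.
With the tool pointing down it reaches from about 400 to 925 mm from the base axis. Payload 12.5 kg.
Tool frame: the origin (TCP) lies midway between the tips of the shut fingers; the grasp point (between the pads) lies 19 mm behind it; z points along the fingers, y is the line along which they close (so a half turn about z gives the same grasp; the last joint's range is limited). The gripper opens to 95 mm and grips with 3 to 60 N. Pads are 20 mm wide; open, the fingers measure 119 mm over their backs; the gripper's body (75 mm by 180 mm) begins 59 mm behind the grasp point.
Start: joints at [-1.432, 0.491, 1.559, -0, 1.092, -0.106], TCP at [151.499, -606.379, 214.661] pointing down, gripper open.
Joint ranges: [-3.1, 3.1], [-0.84, 2.19], [0.05, 2.79], [-1.13, 4.28], [0.06, 2.93], [-2.69, 2.69]. Speed limits (rad/s): [2.22, 2.22, 2.79, 3.14, 3.14, 3.14].

### API

Orientations are given as [roll, pitch, yaw] about the fixed x, y, z axes, in that order (R = Rz(yaw) Ry(pitch) Rx(roll)).
In Python, from cell import state, read_camera, camera_info, env gives the robot as it stands.
- The arm moves only by the tool move_arm, never from a script. Its argument "commands" is a list of rows, each a list of 3 entries, a list of its own where there are three numbers: the shift along the world's x, y, z in cm, then the turn, a rotation vector about the world's x, y, z in degrees, then the opening, from 0 (shut) to 1 (fully open). A call has 1 to 10 rows; each row shifts and turns the commanded pose from where the row before left it; what a row does not reach is not made up. A row lasts 1/10 s, in which the tool goes at most 50 mm and 8.59 degrees, less where a joint would pass 70% of its speed; a pose out of reach is approached as far as the arm can. A call with a gripper value outside its range is refused whole. The fingers move at their own pace and stop on an object; the grip force is fixed at half the most. Time passes only in rows, so rows that do not move let the fingers close. It gives the time, the measured TCP pose, the force, the opening and the grip force at its end, in the units of the state.
- state(): the state, without advancing time (a new reading comes with each control period).
- read_camera(name): name is "side" or "top"; returns the picture (480x640x3 uint8, blue, green, red); there is no depth.
- camera_info(name): a dict with "K" (3x3 intrinsics, pixels), "k1" (the pictures are not rectified: a ray, as slopes to the right and down, at radius r is drawn at 1 + k1 r^2 times it, then the intrinsics apply), "cam_to_world" (4x4, takes a point from camera to world coordinates). Camera axes: x right, y down, z forward; pixel columns grow to the right and rows downward; lengths in mm; the calibration is good to about 2 mm. A picture is of the moment at which its call begins. camera_info takes no time and is no camera call.
- env.job_done(): hands the job in; it is judged then, once.
The state is a dict: "t": time; "joints": joint angles; "qvel": joint speeds; "tau": joint torques, N m; "eef_pos": TCP position; "tcp_rot": TCP orientation; "ft_force": force on the tool from outside, world axes, zero at the start; "moment": the same for the moment, N m; "opening": opening from 0.0 (shut) to 1.0 (fully open); "grip_force": force on a finger pad.
Only numpy, scipy, OpenCV 4.12 (cv2) and the standard library are available. Lean on these libraries where they do the work, as an engineer would, in place of code of your own. Each camera call takes 0.05 s, during which the arm holds its last target. There are 200 camera calls.

## Working session

There is one attempt and no reset: what is moved stays moved. The work goes in short steps, Python scripts to look and compute and a tool call to move; the robot and the scene stay as the last step left them, time stands still between calls to the robot, and variables do not carry over. Pictures are saved under pics/ and viewed, at most 10 in all, crops included, and the job is handed in when it is done.

Besides the shell and the picture viewer there is one more tool, called after ">>>" in YAML: its name, and indented under it one key for each argument. move_arm: Moves the arm, as the interface text tells. Its arguments: {"type":"object","properties":{"commands":{"type":"array"}},"required":["commands"]}

```bash
mkdir -p pics; cat > h.py <<'E'
import numpy as np, cv2
from cell import state, read_camera, camera_info, env
def ray(n,u,v):
    c=camera_info(n);K=np.array(c["K"]);T=np.array(c["cam_to_world"]);k=c["k1"]
    d=np.array([(u-K[0,2])/K[0,0],(v-K[1,2])/K[1,1]]);s=d.copy()
    for _ in range(20): s=d/(1+k*(s@s))
    r=T[:3,:3]@np.array([*s,1]);return T[:3,3],r/np.linalg.norm(r)
def onz(n,u,v,z):
    o,r=ray(n,u,v);return o+r*(z-o[2])/r[2]
def proj(n,p):
    c=camera_info(n);K=np.array(c["K"]);T=np.array(c["cam_to_world"])
    q=T[:3,:3].T@(np.array(p,float)-T[:3,3]);s=q[:2]/q[2];s=s*(1+c["k1"]*(s@s))
    return K[:2,:2]@s+K[:2,2]
def two(a,b):
    (o1,r1),(o2,r2)=ray(*a),ray(*b)
    t=np.linalg.lstsq(np.c_[r1,-r2],o2-o1,rcond=None)[0]
    p,q=o1+t[0]*r1,o2+t[1]*r2;return (p+q)/2,np.linalg.norm(p-q)
E
python3 - <<'E'
from h import *
np.set_printoptions(precision=3,suppress=True)
for n in("top","side"):
    cv2.imwrite(f"pics/{n}0.png",read_camera(n));print(camera_info(n))
print(state())
E
```

```text
{'K': array([[459.309,   0.   , 308.993],
       [  0.   , 459.309, 241.155],
       [  0.   ,   0.   ,   1.   ]]), 'k1': -0.11237990088398513, 'cam_to_world': array([[  0.01 ,  -0.986,   0.164, 371.261],
       [ -1.   ,  -0.011,  -0.001, -62.382],
       [  0.003,  -0.164,  -0.986, 730.632],
       [  0.   ,   0.   ,   0.   ,   1.   ]])}
{'K': array([[503.311,   0.   , 324.924],
       [  0.   , 503.311, 252.886],
       [  0.   ,   0.   ,   1.   ]]), 'k1': -0.10305238576845255, 'cam_to_world': array([[   0.931,   -0.191,    0.311,  264.589],
       [  -0.364,   -0.44 ,    0.821, -627.04 ],
       [  -0.02 ,   -0.877,   -0.48 ,  429.02 ],
       [   0.   ,    0.   ,    0.   ,    1.   ]])}
{'t': 0.1, 'joints': array([-1.432,  0.491,  1.559, -0.   ,  1.092, -0.106]), 'qvel': array([ 0.001, -0.001, -0.002,  0.001,  0.   ,  0.   ]), 'tau': array([  0.002, -61.362, -25.86 ,   0.069,   0.047,  -0.   ]), 'eef_pos': array([ 151.467, -606.166,  214.14 ]), 'tcp_rot': array([-3.141, -0.   ,  0.245]), 'ft_force': array([ 0.083,  0.09 , -0.38 ]), 'moment': array([ 0.029, -0.044, -0.008]), 'grip_force': 0.0, 'opening': 1.0006681846453047}
```

View pics/top0.png

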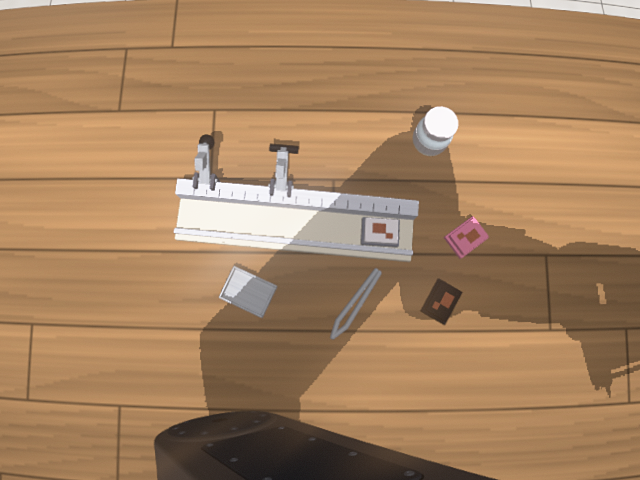

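View pics/side0.png

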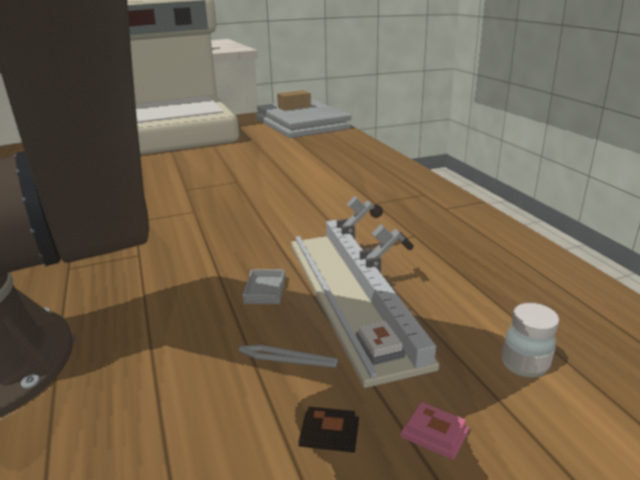

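The top view shows the ball stop at (206,140), the crossbar stop at (284,148), and the white block in the channel at (381,231). These are the possible mix-ups:
- **Stops:** ball knob (206,140), wanted. Crossbar (284,148) and bottle (438,125) are not.
- **Blocks:** white (381,231), wanted. Black (441,301), pink (467,236) and the grey tray (248,290) are not.

Next I'll measure these and check a close crop.

```bash
python3 - <<'E'
from h import *
np.set_printoptions(precision=1,suppress=True)
t=cv2.imread("pics/top0.png");s=cv2.imread("pics/side0.png")
def dark(im,x0,x1,y0,y1,th):
    m=(im[y0:y1,x0:x1].max(2)<th).astype(np.uint8)
    n,l,st,c=cv2.connectedComponentsWithStats(m)
    for i in range(1,n):
        if st[i,4]>15: print(st[i]+[x0,y0,0,0,0],c[i]+[x0,y0])
dark(t,190,225,125,160,50);print();dark(t,262,305,135,165,50);print();dark(s,360,390,195,225,55);print();dark(s,395,420,230,255,55)
print("ball",two(("top",206,141),("side",376,211)))
print("bar",two(("top",284,148),("side",407,242)))
for q in((177,180),(418,201),(177,193),(418,214)): print("fence top",q,onz("top",*q,42))
g=np.hstack([cv2.resize(t[120:260,170:310],(400,400),interpolation=2),cv2.resize(t[160:300,300:440],(400,400),interpolation=2)])
b=cv2.resize(s[190:290,320:520],(400,200),interpolation=2);c=cv2.resize(s[290:390,320:520],(400,200),interpolation=2)
cv2.imwrite("pics/crop.png",np.vstack([g,np.hstack([b,c])]))
E
```

```text
[371 207  11   9  58] [375.9 211.9]

[403 240   9   9  37] [407.5 244.3]
ball (array([635.3,  95.9,  69. ]), np.float64(0.9078873799957672))
bar (array([627.4, -24.5,  66.2]), np.float64(4.380888900811518))
fence top (177, 180) [580.7 145.   42. ]
fence top (418, 201) [ 550.7 -232.3   42. ]
fence top (177, 193) [559.6 143.6  42. ]
fence top (418, 214) [ 530.  -231.6   42. ]
```

View pics/crop.png

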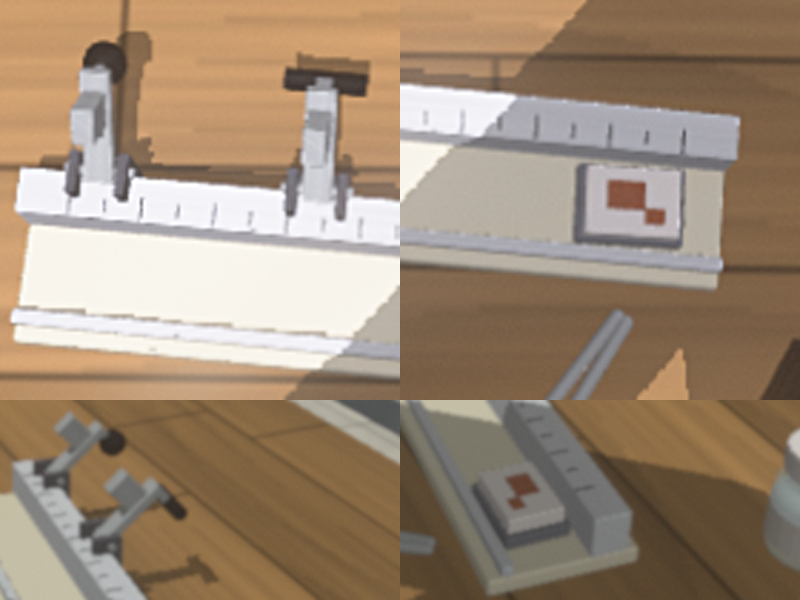

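The crop confirms it: the round ball is on the left-hand stop (crop 103,62, full image 206,141), the crossbar is on the right-hand one, and the white block sits at the right end of the channel. The fence runs along u≈(0.079,0.997), so I'm moving above the ball now.

>>> move_arm:
  commands:
    - [[2.7,3.9,0],[0,0,-6.2],0.6]
    - [[2.7,3.9,0],[0,0,-6.2],0.6]
    - [[2.7,3.9,0],[0,0,-6.2],0.6]
    - [[2.7,3.9,0],[0,0,0],0.6]
    - [[2.7,3.9,0],[0,0,0],0.6]
    - [[2.7,3.9,0],[0,0,0],0.6]
    - [[2.7,3.9,0],[0,0,0],0.6]
    - [[2.7,3.9,0],[0,0,0],0.6]
    - [[2.7,3.9,0],[0,0,0],0.6]

```text
t: 1.0
eef_pos: [395.2, -253.6, 214.6]
tcp_rot: [3.142, 0.0, -0.08]
ft_force: [0.4, -1.3, 0.6]
opening: 0.603
grip_force: 0.0
```

>>> move_arm:
  commands:
    - [[2.7,3.9,0],[0,0,0],0.6]
    - [[2.7,3.9,0],[0,0,0],0.6]
    - [[2.7,3.9,0],[0,0,0],0.6]
    - [[2.7,3.9,0],[0,0,0],0.6]
    - [[2.7,3.9,0],[0,0,0],0.6]
    - [[2.7,3.9,0],[0,0,0],0.6]
    - [[2.7,3.9,-2],[0,0,0],0.6]
    - [[2.7,3.9,-3],[0,0,0],0.6]
    - [[0,0,-2],[0,0,0],0.6]
    - [[0,0,0],[0,0,0],0.6]

```text
t: 2.0
eef_pos: [605.5, 52.3, 145.4]
tcp_rot: [3.141, 0.006, -0.078]
ft_force: [-0.3, 0.8, -0.1]
opening: 0.598
grip_force: 0.0
```

>>> move_arm:
  commands:
    - [[2.5,3.9,0],[0,0,0],0.6]
    - [[0,0,-3],[0,0,0],0.6]
    - [[0,0,-0.5],[0,0,0],0.6]
    - [[0,0,0],[0,0,0],0.6]
    - [[0,0,0],[0,0,0],0.6]

```text
t: 2.5
eef_pos: [632.0, 89.3, 114.9]
tcp_rot: [3.142, -0.001, -0.081]
ft_force: [-0.4, -0.1, 0.2]
opening: 0.602
grip_force: 0.0
```

```bash
python3 - <<'E'
from h import *
np.set_printoptions(precision=1,suppress=True)
s=read_camera("side");t=read_camera("top");cv2.imwrite("pics/t1.png",t)
print(state()["eef_pos"],proj("side",state()["eef_pos"]))
cv2.imwrite("pics/s1.png",np.hstack([cv2.resize(s[130:270,310:450],(400,400),interpolation=2),cv2.resize(t[100:240,150:290],(400,400),interpolation=2)]))
# block top centre from first picture
t0=cv2.imread("pics/top0.png");hsv=cv2.cvtColor(t0,cv2.COLOR_BGR2HSV)
for q in((381.2,231.7),(364,217),(399,218),(398,245)): 
    p=onz("top",*q,32);u=np.array([.0793,.9968]);n=np.array([.9968,-.0793]);print(p,"s",p[:2]@u,"n",p[:2]@n)
E
```

```text
[632.1  89.5 115. ] [376.4 188. ]
[ 503.4 -175.4   32. ] s -134.89713178877713 n 515.6589920010745
[ 526.4 -148.8   32. ] s -106.58296219320343 n 536.4828373118627
[ 525.5 -203.8   32. ] s -161.42856188578878 n 539.9661484466502
[ 482.7 -201.2   32. ] s -162.29595176482903 n 497.1491323481542
```

View pics/s1.png

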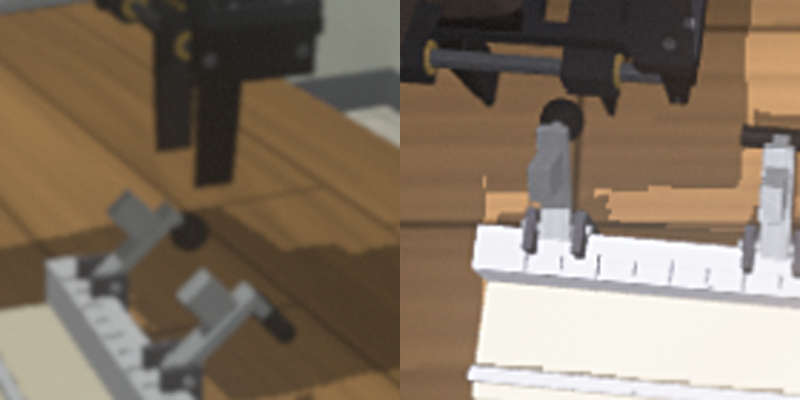

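The ball shows at top (206.7,142) and side (375.8,210.5), so (634.5,95.5,69.5) holds. The fingers straddle it once shifted by +3 and +6 mm. Descending and gripping.

>>> move_arm:
  commands:
    - [[0.3,0.6,0],[0,0,0],0.6]
    - [[0,0,-2],[0,0,0],0.6]
    - [[0,0,-2],[0,0,0],0.6]
    - [[0,0,-2],[0,0,0],0.6]
    - [[0,0,-0.3],[0,0,0],0.6]
    - [[0,0,0],[0,0,0],0.6]
    - [[0,0,0],[0,0,0],0.2]
    - [[0,0,0],[0,0,0],0.2]
    - [[0,0,0],[0,0,0],0.2]
    - [[0,0,0],[0,0,0],0.2]

```text
t: 3.6
eef_pos: [635.0, 96.3, 51.0]
tcp_rot: [-3.142, -0.001, -0.08]
ft_force: [0.2, 1.1, -0.8]
opening: 0.321
grip_force: 0.0
```

>>> move_arm:
  commands:
    - [[0,0,0],[0,0,0],0.1]
    - [[0,0,0],[0,0,0],0.1]
    - [[0,0,0],[0,0,0],0.1]
    - [[0,0,0],[0,0,0],0.1]

```text
t: 4.0
eef_pos: [634.8, 94.9, 50.8]
tcp_rot: [3.14, -0.0, -0.08]
ft_force: [-1.2, -9.0, 2.7]
opening: 0.238
grip_force: 30.0
```

>>> move_arm:
  commands:
    - [[-0.33,-0.05,0.6],[0,0,0],0.1]
    - [[-0.34,0,0.61],[0,0,0],0.1]
    - [[-0.46,0.03,0.5],[0,0,0],0.1]
    - [[-0.47,0.04,0.5],[0,0,0],0.1]
    - [[-0.57,0.04,0.39],[0,0,0],0.1]
    - [[-0.58,0.05,0.38],[0,0,0],0.1]
    - [[-0.64,0.05,0.23],[0,0,0],0.1]
    - [[-0.65,0.05,0.23],[0,0,0],0.1]
    - [[-0.69,0.05,0.08],[0,0,0],0.1]
    - [[-0.69,0.06,0.07],[0,0,0],0.1]

```text
t: 5.0
eef_pos: [580.6, 99.4, 87.2]
tcp_rot: [3.141, -0.002, -0.08]
ft_force: [0.8, -5.2, -1.2]
opening: 0.236
grip_force: 30.0
```

>>> move_arm:
  commands:
    - [[-0.68,0.05,-0.09],[0,0,0],0.1]
    - [[-0.68,0.05,-0.1],[0,0,0],0.1]
    - [[-0.65,0.05,-0.25],[0,0,0],0.1]
    - [[-0.64,0.05,-0.25],[0,0,0],0.1]
    - [[-0.56,0.04,-0.4],[0,0,0],0.1]
    - [[-0.56,0.04,-0.4],[0,0,0],0.1]
    - [[-0.45,0.04,-0.52],[0,0,0],0.1]
    - [[-0.45,0.03,-0.52],[0,0,0],0.1]
    - [[-0.31,0.03,-0.61],[0,0,0],0.1]
    - [[-0.32,0.02,-0.62],[0,0,0],0.1]

```text
t: 6.0
eef_pos: [527.0, 103.7, 48.5]
tcp_rot: [-3.141, 0.0, -0.08]
ft_force: [-1.3, 1.2, 2.3]
opening: 0.234
grip_force: 30.0
```

>>> move_arm:
  commands:
    - [[0,0,-0.1],[0,0,0],0.1]
    - [[0,0,0],[0,0,0],0.1]
    - [[0,0,0],[0,0,0],0.1]
    - [[0,0,0],[0,0,0],0.1]

```text
t: 6.4
eef_pos: [526.6, 103.8, 47.4]
tcp_rot: [3.142, 0.002, -0.08]
ft_force: [-6.9, 1.6, 2.3]
opening: 0.236
grip_force: 30.0
```

The stop is followed down. I'll release it, rise and look.

>>> move_arm:
  commands:
    - [[0,0,0],[0,0,0],0.5]
    - [[0,0,0],[0,0,0],0.5]
    - [[0,0,0],[0,0,0],0.5]
    - [[0,0,2],[0,0,0],0.5]
    - [[0,0,4],[0,0,0],0.4]
    - [[0,-4,4],[0,0,0],0]
    - [[0,-4.5,0],[0,0,0],0]
    - [[0,-4.5,0],[0,0,0],0]
    - [[-1,-4.5,0],[0,0,0],0]
    - [[-1,-4.5,0],[0,0,0],0]

```text
t: 7.4
eef_pos: [507.4, -113.7, 143.3]
tcp_rot: [3.141, -0.001, -0.08]
ft_force: [-0.1, -0.5, -0.4]
opening: 0.053
grip_force: 0.0
```

```bash
python3 - <<'E'
from h import *
np.set_printoptions(precision=1,suppress=True)
s=read_camera("side");t=read_camera("top");cv2.imwrite("pics/t2.png",t)
print(state()["eef_pos"])
cv2.imwrite("pics/s2.png",np.hstack([cv2.resize(s[190:400,290:440],(400,560),interpolation=2),cv2.resize(t[130:270,150:250],(400,560),interpolation=2)]))
E
```

```text
[ 507.  -116.3  143.2]
```

View pics/s2.png

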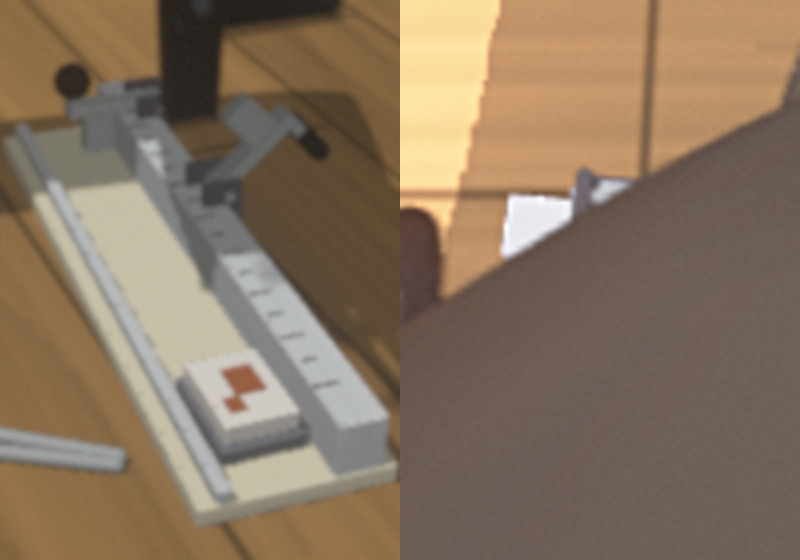

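The stop lies down on the fence (ball at side ≈(317,220)), the crossbar is still folded back and the block is untouched. Next I'll go behind the block with shut fingers.

>>> move_arm:
  commands:
    - [[-0.2,-3.8,0],[0,0,0],0]
    - [[-0.2,-3.8,0],[0,0,0],0]
    - [[-0.1,-3.6,0],[0,0,0],0]
    - [[0,0,0],[0,0,0],0]
    - [[0,0,-4],[0,0,0],0]
    - [[0,0,-2],[0,0,0],0]
    - [[0,0,0],[0,0,0],0]
    - [[0,0,0],[0,0,0],0]

```text
t: 8.3
eef_pos: [503.0, -223.4, 83.5]
tcp_rot: [-3.142, 0.0, -0.079]
ft_force: [-0.3, -0.7, 0.4]
opening: 0.004
grip_force: 0.0
```

>>> move_arm:
  commands:
    - [[0,-0.6,0],[0,0,0],0]
    - [[0,0,-2],[0,0,0],0]
    - [[0,0,-2],[0,0,0],0]
    - [[0,0,-1.5],[0,0,0],0]
    - [[0,0,-0.8],[0,0,0],0]
    - [[0,0,0],[0,0,0],0]
    - [[0,0,0],[0,0,0],0]

```text
t: 9.0
eef_pos: [503.0, -230.2, 21.0]
tcp_rot: [3.141, -0.001, -0.08]
ft_force: [0.3, -0.5, -0.1]
opening: 0.004
grip_force: 0.0
```

```bash
python3 - <<'E'
from h import *
s=read_camera("side");print(state()["eef_pos"],state()["ft_force"])
cv2.imwrite("pics/s3.png",cv2.resize(s[260:410,310:460],(600,600),interpolation=2))
E
```

```text
[ 503.04494761 -230.22408731   21.12671443] [-0.00961856  0.73565669 -0.55951438]
```

View pics/s3.png

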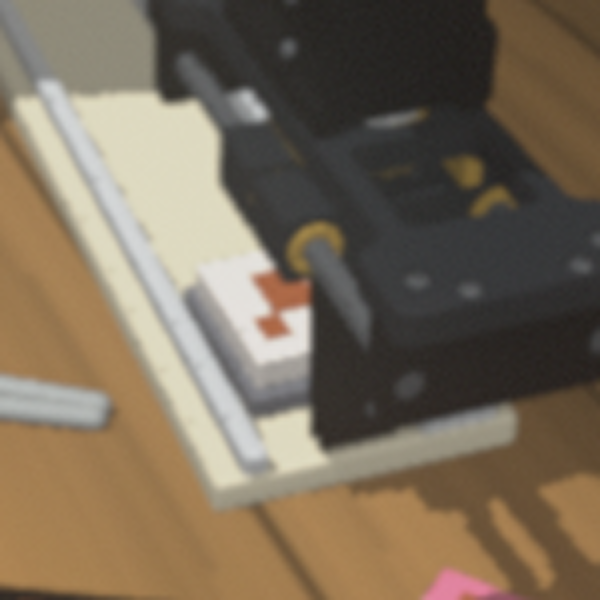

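The finger stands just behind the block's end, clear of the rail and the fence. Pushing along the channel.

>>> move_arm:
  commands:
    - [[0.04,0.5,0],[0,0,0],0]
    - [[0.08,1,0],[0,0,0],0]
    - [[0.12,1.5,0],[0,0,0],0]
    - [[0.12,1.5,0],[0,0,0],0]
    - [[0.12,1.5,0],[0,0,0],0]
    - [[0.12,1.5,0],[0,0,0],0]
    - [[0.12,1.5,0],[0,0,0],0]
    - [[0.12,1.5,0],[0,0,0],0]
    - [[0.12,1.5,0],[0,0,0],0]
    - [[0.12,1.5,0],[0,0,0],0]

```text
t: 10.05
eef_pos: [513.4, -93.6, 20.1]
tcp_rot: [3.142, 0.0, -0.08]
ft_force: [0.6, -1.0, 1.2]
opening: 0.009
grip_force: 0.7
```

>>> move_arm:
  commands:
    - [[0.12,1.5,0],[0,0,0],0]
    - [[0.12,1.5,0],[0,0,0],0]
    - [[0.12,1.5,0],[0,0,0],0]
    - [[0.12,1.5,0],[0,0,0],0]
    - [[0.08,1.0,0],[0,0,0],0]
    - [[0.08,1.0,0],[0,0,0],0]
    - [[0.04,0.5,0],[0,0,0],0]
    - [[0.04,0.5,0],[0,0,0],0]
    - [[0,0,0],[0,0,0],0]

```text
t: 10.95
eef_pos: [520.5, -4.6, 20.1]
tcp_rot: [3.142, 0.0, -0.08]
ft_force: [0.4, -0.3, -0.2]
opening: 0.006
grip_force: 0.0
```

>>> move_arm:
  commands:
    - [[0.06,0.7,0],[0,0,0],0]
    - [[0.06,0.7,0],[0,0,0],0]
    - [[0.04,0.5,0],[0,0,0],0]
    - [[0.02,0.3,0],[0,0,0],0]
    - [[0.02,0.2,0],[0,0,0],0]
    - [[0,0,0],[0,0,0],0]
    - [[0,0,0],[0,0,0],0]

```text
t: 11.65
eef_pos: [522.6, 19.1, 20.2]
tcp_rot: [3.142, -0.0, -0.08]
ft_force: [0.2, -0.3, 0.1]
opening: 0.006
grip_force: 0.0
```

```bash
python3 - <<'E'
from h import *
s=read_camera("side");t=read_camera("top");print(state()["eef_pos"],state()["ft_force"])
cv2.imwrite("pics/s4.png",np.hstack([cv2.resize(s[190:310,290:410],(400,400),interpolation=2),cv2.resize(t[140:260,160:280],(400,400),interpolation=2)]))
E
```

```text
[522.59169064  18.98851464  20.17724099] [0.26556883 0.47432822 0.24120081]
```

View pics/s4.png

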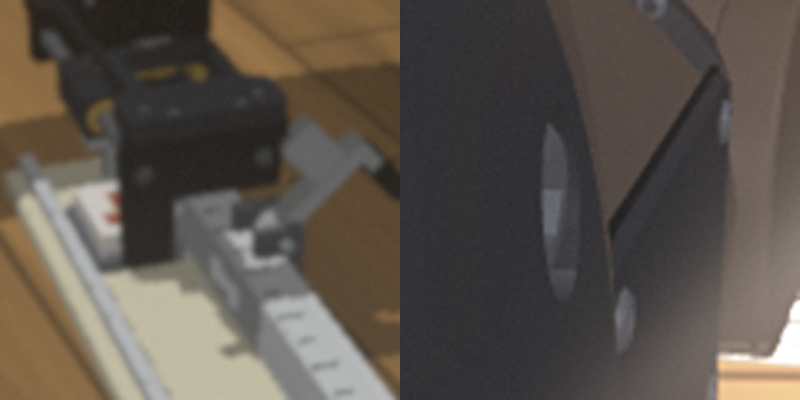

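The block is ahead of the finger and still short of the tab by an estimated 7 mm. I'll creep forward and watch the force.

>>> move_arm:
  commands:
    - [[0.02,0.2,0],[0,0,0],0]
    - [[0.02,0.2,0],[0,0,0],0]
    - [[0,0.1,0],[0,0,0],0]
    - [[0,0.0,0],[0,0,0],0]
    - [[0,0,0],[0,0,0],0]

```text
t: 12.25
eef_pos: [523.0, 24.2, 20.2]
tcp_rot: [3.142, -0.0, -0.08]
ft_force: [-0.4, 1.3, 0.2]
opening: 0.007
grip_force: 0.0
```

>>> move_arm:
  commands:
    - [[0,0.1,0],[0,0,0],0]
    - [[0,0.1,0],[0,0,0],0]

```text
t: 12.45
eef_pos: [523.0, 26.1, 20.2]
tcp_rot: [3.141, 0.0, -0.08]
ft_force: [-0.1, -0.7, -0.2]
opening: 0.006
grip_force: 0.3
```

>>> move_arm:
  commands:
    - [[0,0.1,0],[0,0,0],0]
    - [[0,0,0],[0,0,0],0]

```text
t: 12.65
eef_pos: [523.0, 27.2, 20.2]
tcp_rot: [3.142, 0.0, -0.08]
ft_force: [0.3, -0.7, 0.2]
opening: 0.003
grip_force: 0.0
```

>>> move_arm:
  commands:
    - [[0,0.1,0],[0,0,0],0]
    - [[0,0.1,0],[0,0,0],0]

```text
t: 12.85
eef_pos: [523.0, 29.1, 20.1]
tcp_rot: [3.141, 0.0, -0.08]
ft_force: [0.0, -0.5, 0.7]
opening: 0.006
grip_force: 0.3
```

>>> move_arm:
  commands:
    - [[0,0.1,0],[0,0,0],0]
    - [[0,0.1,0],[0,0,0],0]

```text
t: 13.05
eef_pos: [522.8, 31.0, 20.1]
tcp_rot: [3.141, 0.0, -0.08]
ft_force: [-1.9, -10.3, 1.8]
opening: 0.006
grip_force: 4.9
```

Contact: 10 N at the tab. I'll relieve it, hold, back away, rise, and check the block and the stop.

>>> move_arm:
  commands:
    - [[0,-0.1,0],[0,0,0],0]
    - [[0,0,0],[0,0,0],0]
    - [[0,0,0],[0,0,0],0]
    - [[-0.1,-1,0],[0,0,0],0]
    - [[-0.2,-3,0],[0,0,0],0]
    - [[0,0,4],[0,0,0],0]
    - [[0,0,4],[0,0,0],0]
    - [[0,0,4],[0,0,0],0.3]
    - [[0,0,0],[0,0,0],0.5]
    - [[0,0,0],[0,0,0],0.5]

```text
t: 14.05
eef_pos: [520.0, -10.4, 140.7]
tcp_rot: [3.141, -0.002, -0.08]
ft_force: [-0.3, 1.3, -1.0]
opening: 0.201
grip_force: 0.0
```

```bash
python3 - <<'E'
from h import *
np.set_printoptions(precision=1,suppress=True)
s=read_camera("side");print(state()["eef_pos"])
p=np.array([.0793,.9968])*109.3+np.array([.9968,-.0793])*519
print("block expected",p,proj("side",[*p,32]),"ball",proj("side",[527,104,68]))
cv2.imwrite("pics/s5.png",cv2.resize(s[190:310,280:400],(600,600),interpolation=2))
E
```

```text
[519.6 -10.2 139.7]
block expected [526.   67.8] [323.9 248.4] ball [316.3 220.3]
```

View pics/s5.png

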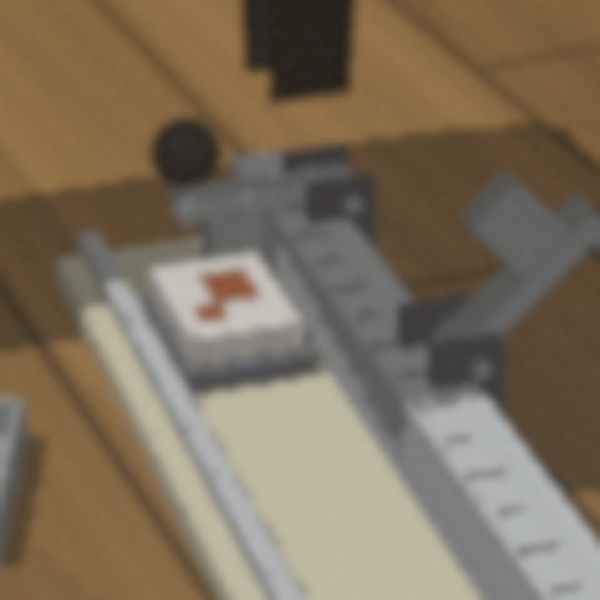

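The block is flat against the tab (top centre at side ≈(326,248)), the ball is down at (317,220) and the crossbar is still folded. Now to pinch the ball.

>>> move_arm:
  commands:
    - [[0.2,3.8,0],[0,0,0],0.5]
    - [[0.3,3.8,0],[0,0,0],0.5]
    - [[0.2,3.8,0],[0,0,0],0.5]
    - [[0,0,0],[0,0,0],0.5]
    - [[0,0,-3],[0,0,0],0.5]
    - [[0,0,0],[0,0,0],0.5]
    - [[0,0,0],[0,0,0],0.5]

```text
t: 14.8
eef_pos: [526.5, 103.5, 109.4]
tcp_rot: [3.141, 0.003, -0.08]
ft_force: [-0.1, -0.1, 0.9]
opening: 0.498
grip_force: 0.0
```

>>> move_arm:
  commands:
    - [[0,0,-2],[0,0,0],0.5]
    - [[0,0,-2],[0,0,0],0.5]
    - [[0,0,-1.6],[0,0,0],0.5]
    - [[0,0,-0.5],[0,0,0],0.5]
    - [[0,0,0],[0,0,0],0.3]
    - [[0,0,0],[0,0,0],0.1]
    - [[0,0,0],[0,0,0],0.1]
    - [[0,0,0],[0,0,0],0.1]
    - [[0,0,0],[0,0,0],0.1]
    - [[0,0,0],[0,0,0],0.1]

```text
t: 15.8
eef_pos: [527.3, 103.8, 49.8]
tcp_rot: [3.141, -0.001, -0.08]
ft_force: [-1.0, -4.2, 6.7]
opening: 0.237
grip_force: 30.0
```

Gripped. Reversing the arc.

>>> move_arm:
  commands:
    - [[0.32,-0.02,0.62],[0,0,0],0.1]
    - [[0.31,-0.03,0.61],[0,0,0],0.1]
    - [[0.45,-0.03,0.52],[0,0,0],0.1]
    - [[0.45,-0.04,0.52],[0,0,0],0.1]
    - [[0.56,-0.04,0.4],[0,0,0],0.1]
    - [[0.56,-0.04,0.4],[0,0,0],0.1]
    - [[0.64,-0.05,0.25],[0,0,0],0.1]
    - [[0.65,-0.05,0.25],[0,0,0],0.1]
    - [[0.68,-0.05,0.1],[0,0,0],0.1]
    - [[0.68,-0.05,0.09],[0,0,0],0.1]

```text
t: 16.8
eef_pos: [579.9, 99.5, 87.5]
tcp_rot: [3.141, 0.001, -0.08]
ft_force: [-3.2, -7.7, -0.4]
opening: 0.236
grip_force: 30.0
```

>>> move_arm:
  commands:
    - [[0.69,-0.06,-0.07],[0,0,0],0.1]
    - [[0.69,-0.05,-0.08],[0,0,0],0.1]
    - [[0.65,-0.05,-0.23],[0,0,0],0.1]
    - [[0.64,-0.05,-0.23],[0,0,0],0.1]
    - [[0.58,-0.05,-0.38],[0,0,0],0.1]
    - [[0.57,-0.04,-0.39],[0,0,0],0.1]
    - [[0.47,-0.04,-0.5],[0,0,0],0.1]
    - [[0.46,-0.03,-0.5],[0,0,0],0.1]
    - [[0.34,-0.02,-0.61],[0,0,0],0.1]
    - [[0.33,-0.02,-0.6],[0,0,0],0.1]

```text
t: 17.8
eef_pos: [642.9, 94.5, 56.1]
tcp_rot: [-3.141, -0.021, -0.08]
ft_force: [24.5, -12.2, 20.7]
opening: 0.157
grip_force: 32.4
```

>>> move_arm:
  commands:
    - [[0,0,0],[0,0,0],0.1]
    - [[0,0,0],[0,0,0],0.1]

```text
t: 18.0
eef_pos: [643.2, 94.5, 56.1]
tcp_rot: [-3.141, -0.021, -0.08]
ft_force: [25.1, -12.3, 17.6]
opening: 0.146
grip_force: 30.6
```

The ball slipped to the pad edge near the end stop, so I'll release, rise and look.

>>> move_arm:
  commands:
    - [[0,0,0],[0,0,0],0.5]
    - [[0,0,0],[0,0,0],0.6]
    - [[0,0,0],[0,0,0],0.6]
    - [[0,0,0],[0,0,0],0.6]
    - [[0,0,2],[0,0,0],0.6]
    - [[0,0,4],[0,0,0],0.6]
    - [[0,0,4],[0,0,0],0.6]
    - [[3,0,3],[0,0,0],0.6]
    - [[3,0,0],[0,0,0],0.6]
    - [[0,0,0],[0,0,0],0.6]

```text
t: 19.0
eef_pos: [696.4, 96.2, 181.4]
tcp_rot: [-3.141, -0.002, -0.08]
ft_force: [-1.1, -0.4, 0.0]
opening: 0.6
grip_force: 0.0
```

```bash
python3 - <<'E'
from h import *
np.set_printoptions(precision=1,suppress=True)
s=read_camera("side");t=read_camera("top");print(state()["eef_pos"],state()["ft_force"])
print("ball folded",proj("side",[635,95.7,69.5]))
cv2.imwrite("pics/s6.png",np.hstack([cv2.resize(s[180:300,290:410],(400,400),interpolation=2),cv2.resize(t[120:260,170:310],(400,400),interpolation=2)]))
E
```

```text
[693.6  96.3 179.9] [-1.3 -0.1 -0.2]
ball folded [375.6 210.9]
```

View pics/s6.png

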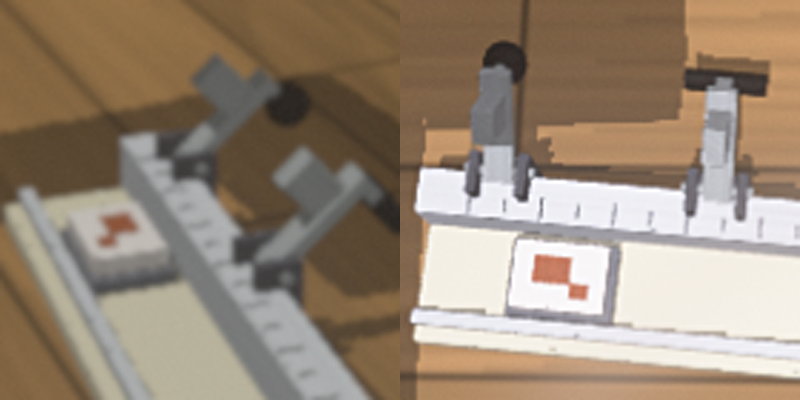

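Both stops are folded back (ball at side (376.4,210.9), matching its start) and the block lies straight and flat at top ≈(227,217.6). I'll check its gauged position once, then hand in.

```bash
python3 - <<'E'
from h import *
u=np.array([.0793,.9968])
p=onz("top",226.5,217.6,32);b=onz("top",206.3,141.3,69)
d=p[:2]@u-b[:2]@u;print("block-ball along fence",d,state()["ft_force"])
if -49<d<-31: print(env.job_done())
E
```

```text
block-ball along fence -38.570269134241784 [-1.28425312 -0.10190134 -0.18677425]
the job is handed in; nothing more can be done
None
```

The job is handed in after about 19 s of robot time: the block sits about 39 mm before the ball knob along the fence (allowed 30 to 51 mm), and both stops are folded back. The ball slipped to the edge of the finger pads near the end of its return, but the last picture shows it fully folded; I was given no verdict from the judging.

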